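Flip down the kickstand of a tilting board stand and hold the carrier upright

TASK

Ready the tilting board stand for inspection: while its yellow carrier frame still lies tipped forward, flip the red kickstand over its centre until it snaps fully down, then bring the carrier upright until the kickstand's foot bears on the pad of the base, without going over backwards. The carrier is sprung and tips forward again if let go, so finish while still holding it upright with the fingers, the foot pressed on its pad. Leave the screwdriver and the loose black shells where they are.

Things in the scene. Friction and masses are not known exactly. Their poses are not given: they have to be found in the camera images.
- stand: Aluminium base plate of the board stand, fixed to the bench: 200 (x) by 180 (y) by 12 mm high. Origin on the bench surface, directly below the middle of the carrier's hinge pin (the pin lies along the stand's y at 30 mm height); the plate reaches from 90 mm in front (-x) to 110 mm behind (+x). The stand's -x is its front and faces roughly to the robot, z is up. A black foot pad, 44 by 60 mm, lies on the plate at stand x = 70, y = -16 mm, its top 13.5 mm above the bench.
- carrier (a joint): Lean of the yellow carrier frame about the hinge pin along the stand's y (rad): 0 = upright, positive = tipped forward to the stand's -x, negative = over backwards. Range -0.6 to 0.5; at the start it lies at its forward stop, 0.5. A spring (0.4 N m/rad, slack at 0.9) and its weight (0.5 kg) tip it forward everywhere; some 2 to 3 N at the top rail holds it, and the kickstand's foot, when down, meets the pad at 0.
- rail_mid (a point): Middle of the carrier's top rail, a round yellow bar of 16 mm diameter and 164 mm long along y, free all round: below it is an open gap of 30 mm, between two 12 mm square posts at y = +-66 mm, down to a cross bar (12 mm thick) and the green board panel. The rail lies 170 mm from the hinge pin (z = 200 mm upright, about 179 mm at the start, then 82 mm in front of the pin). Axes are the carrier's: z from hinge to rail, y along the rail, x to the back.
- hub (a point): Pivot of the kickstand: a steel disc of 32 mm diameter, on a bracket 70 mm behind the carrier's plane and 110 mm from the hinge pin along the carrier's z, in the middle of its width. A thin dark spring strut (10 N) runs behind the disc from an arm of the carrier on the -y side to a pin on the leg 40 mm from the hub; push the leg farther out than that. Axes are the carrier's: the kickstand swings about x, in the plane of y and z.
- kickstand (a joint): Swing of the red kickstand about the hub (rad): 0 = stowed, sticking out to the carrier's +y and 0.35 rad upward; 2.06 = fully down, pointing along the carrier's -z and 0.14 rad past it to the -y side. A spring pushes it away from its centre at 1.03 to whichever end is nearer: some 2 to 3 N at the foot starts it from its stowed stop, and past the centre it snaps to the end by itself.
- foot_tip (a point): Centre of the kickstand's black ball foot, 24 mm in diameter, 117 mm from the hub at the end of the red leg, a bar 12 mm high and 14 mm thick (along the carrier's x). Stowed, the bar's upper side is free from above. Axes turn with the kickstand; when stowed they are the carrier's.
- driver_grip (a point): Bystander: orange-handled screwdriver, 170 mm long, lying on the bench; point in its handle.
- shell_a_mid (a point): Bystander: black plastic shell 75 by 28 by 14 mm, loose on the bench; its centre.
- shell_b_mid (a point): Bystander: another black plastic shell, the same; its centre.

How it is judged:
On the way, in this order (a step that is already met when the one before it is completed fails the run):
1. the kickstand is fully down while the carrier still lies tipped forward (value of joint kickstand above 1.9 rad and value of joint carrier above 0.3 rad), for 0.2 s.
2. the carrier is held upright by the fingers with the foot on its pad (value of joint kickstand above 1.9 rad and value of joint carrier between -0.06 and 0.06 rad and contact force between foot and foot_pad above 1 N and contact force between the fingers and carrier above 1.5 N), for 0.3 s.
At the end, for the whole second after the job is handed in: The kickstand is down (above 1.9 rad), the carrier upright within 0.06 rad and still, its foot bearing on the pad with more than 1 N, and the fingers still hold or push the carrier with more than 1.5 N (all of step 2 and velocity of joint carrier between -0.05 and 0.05 rad/s); the arm keeps its last pose, push and grip.
It fails at once if the carrier went over backwards (beyond -0.15 rad) (value of joint carrier below -0.15 rad).
It fails at once if a bystander was moved more than 30 mm (distance of any of driver_grip, shell_a_mid, shell_b_mid from where it was at the start of the episode above 0.03 m).
It also fails if it takes over 42 s, if anything falls off the work surface, if the arm or the gripper's body presses on something with over 40 N, if the wrist force passes 120 N, or if a joint passes its speed limit or range.

ROBOT

A 6-joint arm with a two-finger parallel gripper is mounted at the origin on the work surface. World frame = base frame: x ahead of the robot, y to its left, z up, the work surface at z = 0. Lengths are in m, angles in rad, forces in N, time in s.
With the tool pointing down it reaches from about 0.275 to 0.775 m from the base axis. Payload 14.6 kg.
Tool frame: the origin (TCP) lies on the centre line of the jaws, within the pads' length; the fingertips stand 17 mm ahead of it and the grasp point (between the pads) lies 2 mm behind it (env.tcp_to_tips is the distance from the TCP to the fingertips, in m); z points along the fingers, y is the direction in which the jaws open and shut (so a half turn about z gives the same grasp; the last joint's range is limited). The gripper opens to 85 mm and grips with 20 to 120 N. Pads are 22 mm wide; open, the fingers measure 114 mm over their backs; the gripper's body (76 mm by 85 mm) begins 54 mm behind the grasp point. The pads swing forward as they close: fully open they stand 13 mm farther back than shut.
Start: joints at [1.022, 0.263, -0.048, 1.259, 0, 1.415], TCP at [0.201, 0.485, 0.248] pointing down, gripper open.
Joint ranges: [-2.65, 2.65], [-0.89, 1.7], [-1.18, 1.37], [-2.13, 2.11], [-1.35, 1.29], [-3.14, 3.14]. Speed limits (rad/s): [1.89, 1.89, 2.57, 2.79, 3.14, 3.14].

INTERFACE

Orientations are given as a rotation vector (axis times angle).
In Python, from cell import monitor, vision, job, env gives the robot as it stands.
- The arm moves only by the tool apply_moves, never from a script. Its argument "series" is a list of rows, each a list of 3 entries, a list of its own where there are three numbers: the shift along the tool's x, y, z in units of 25 mm (1.0 is 25 mm), then the turn, a rotation vector about the tool's x, y, z in units of 6 degrees (1.0 is 6 degrees), then the opening, from 0 (shut) to 1 (fully open). A call has 1 to 10 rows; each row shifts and turns the commanded pose from where the row before left it, along the tool's axes as they then stand; what a row does not reach is not made up. A row lasts 1/12 s, in which the tool goes at most 41.7 mm and 7.16 degrees, less where a joint would pass 70% of its speed; a pose out of reach is approached as far as the arm can. A call is refused whole if a number of a shift passes 1 or a number of a turn 1, either way. A call with a gripper value outside its range is refused whole. The fingers move at their own pace and stop on an object; the grip force is fixed at half the most. Time passes only in rows, so rows that do not move let the fingers close. It gives the time, the measured TCP pose, the force and the opening at its end, in the units of the state.
- monitor.read_state(): the state, without advancing time (a new reading comes with each control period).
- vision.camera(name): name is "scene" or "top"; returns a dict with "img" (384x512x3 uint8, red, green, blue), "vfov" (degrees; the focal length in pixels is half the picture's height over the tangent of half this angle, whatever the lens; pixels are square), "cx", "cy" (the principal point, pixels), "rvec" (rotation vector, rad) and "tvec" (3), from world to camera coordinates, as OpenCV has them. Camera axes: x right, y down, z forward; pixel columns grow to the right and rows downward; lengths in m; the calibration is good to about 2 mm. A picture is of the moment at which its call begins. There is no depth.
- job.job_done(): hands the job in, once; it reports no verdict.
The state is a dict: "t": time; "joint_positions": joint angles; "joint_velocities": joint speeds; "effort": joint torques, N m; "position": TCP position; "eef_rot": TCP orientation; "force": force on the tool from outside, world axes, zero at the start; "moment": the same for the moment, N m; "gripper_width": opening from 0.0 (shut) to 1.0 (fully open).
Only numpy, scipy, OpenCV 4.12 (cv2) and the standard library are available. Lean on these libraries where they do the work, as an engineer would, in place of code of your own. Each camera call takes 0.05 s, during which the arm holds its last target.

## Working session

There is one attempt and no reset: what is moved stays moved. The work goes in short steps, Python scripts to look and compute and a tool call to move; the robot and the scene stay as the last step left them, time stands still between calls to the robot, and variables do not carry over. Pictures are saved under pics/ and viewed, and the job is handed in when it is done.

Besides the shell and the picture viewer there is one more tool, called after ">>>" by a JSON object that holds its "name" and its "arguments", one argument or row to a line. apply_moves: Moves the arm, as the interface text tells. Its arguments: {"type":"object","properties":{"series":{"type":"array"}},"required":["series"]}

```bash
ls; mkdir -p pics; python3 - <<'E'
from cell import monitor, vision, job, env
import cv2, json
s=monitor.read_state(); print(s)
for n in("scene","top"):
    c=vision.camera(n); cv2.imwrite(f"pics/{n}0.png",cv2.resize(c["img"][:,:,::-1],(800,600),interpolation=cv2.INTER_CUBIC))
    import numpy as np; np.savez(f"pics/{n}0.npz",**{k:v for k,v in c.items()})
    print(n,{k:v for k,v in c.items() if k!="img"})
print([a for a in dir(env) if a[0]!='_'])
E
```

```text
pics
{'t': 0.0, 'joint_positions': array([ 1.02167579e+00,  2.63521045e-01, -4.89186039e-02,  1.25938179e+00,
        2.89117775e-05,  1.41548368e+00]), 'joint_velocities': array([-0.00197506, -0.0001802 , -0.00097093, -0.00046426, -0.00078981,
       -0.00172845]), 'effort': array([ 4.18348427e-03, -6.37608290e+01,  3.84564292e+01,  1.35912752e-02,
        2.86340601e-04, -7.73834159e-06]), 'position': array([0.20132325, 0.4846047 , 0.24783278]), 'eef_rot': array([-6.14527930e-01, -3.08051379e+00,  1.49554021e-03]), 'force': array([ 0.8923883 ,  0.98159596, -0.62473355]), 'moment': array([ 0.05925532, -0.03286221, -0.01853312]), 'gripper_width': 0.9956996080525987}
scene {'vfov': 46.116398992639304, 'cx': 253.9833547767592, 'cy': 191.1004422087675, 'rvec': array([ 1.71657279,  2.13378989, -0.57531171]), 'tvec': array([ 0.09279202, -0.36898056,  1.70200224])}
top {'vfov': 42.39275549971576, 'cx': 264.51140489103915, 'cy': 198.40295723368314, 'rvec': array([ 2.09506997, -2.13680853,  0.17835315]), 'tvec': array([0.04434579, 0.57424706, 1.21334917])}
['IKError', 'tcp_to_tips']
```

View pics/scene0.png

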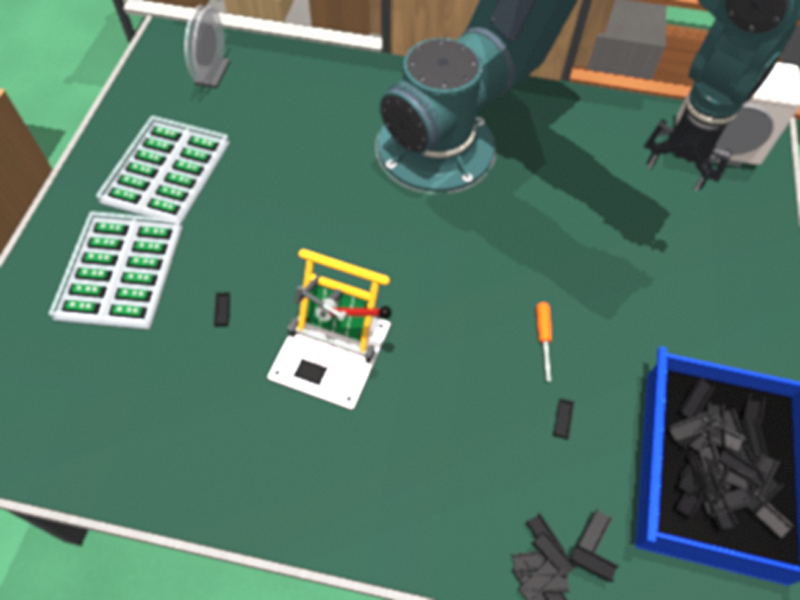

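View pics/top0.png

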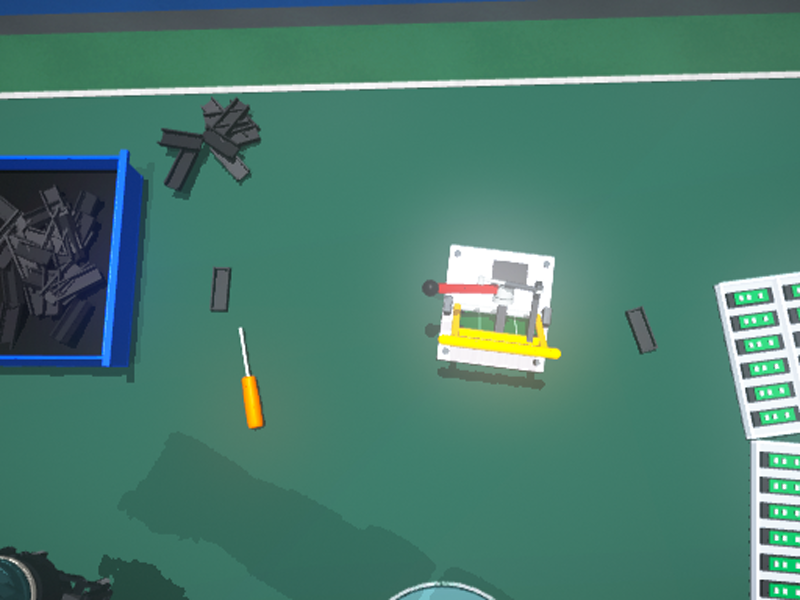

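The scene view shows the stand near (330,320). In the top view it spans (437..555, 245..372), with the red leg pointing left to its ball at (430,288) and the yellow rail running (440,340) to (560,353). I'll enlarge crops for fitting.

```bash
python3 - <<'E'
import numpy as np,cv2
for n,(x0,y0,w,h) in {"top":(265,145,100,105),"scene":(165,150,100,115)}.items():
    im=np.load(f"pics/{n}0.npz")["img"][:,:,::-1]
    c=im[y0:y0+h,x0:x0+w]; s=5
    c=cv2.resize(c,None,fx=s,fy=s,interpolation=cv2.INTER_CUBIC)
    for i in range(0,w,10): cv2.putText(c,str(x0+i),(i*s,8),0,.3,(255,255,255)); cv2.line(c,(i*s,10),(i*s,14),(255,255,255))
    for i in range(0,h,10): cv2.putText(c,str(y0+i),(0,i*s+3),0,.3,(255,255,255))
    cv2.imwrite(f"pics/{n}0c.png",c)
E
```

```text
(no output)
```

View pics/top0c.png

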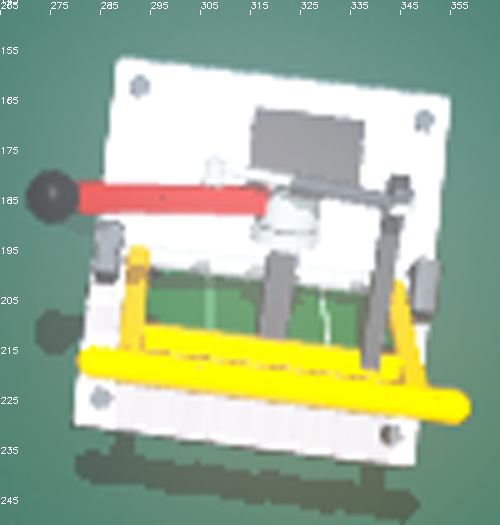

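View pics/scene0c.png

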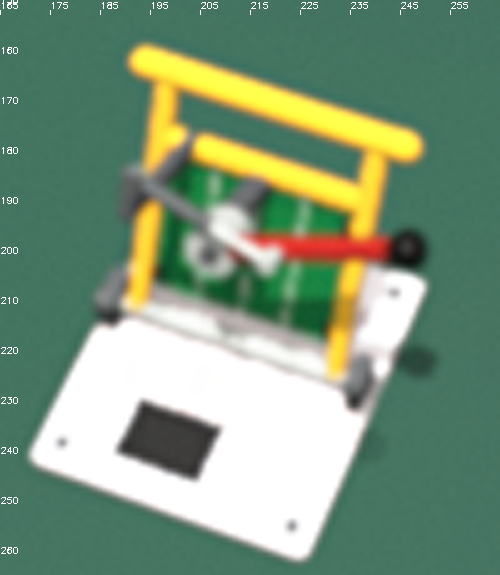

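```bash
cat > h.py <<'E'
import numpy as np,cv2
from scipy.optimize import least_squares
from scipy.spatial.transform import Rotation as R
def cam(n,f="0"):
    d=np.load(f"pics/{n}{f}.npz"); fl=192/np.tan(np.radians(float(d["vfov"]))/2)
    K=np.array([[fl,0,float(d["cx"])],[0,fl,float(d["cy"])],[0,0,1]]); return K,d["rvec"],d["tvec"]
def proj(c,P): return cv2.projectPoints(np.asarray(P,float).reshape(-1,3),c[1],c[2],c[0],None)[0][:,0]
def carr(p,th): # carrier coords (m) -> stand
    # th>0 tips z axis to -x
    c,s=np.cos(th),np.sin(th); x,y,z=p
    return np.array([c*x-s*z,y,.03+s*x+c*z])
def kick(phi,r=.117): # leg point in carrier coords at hub distance r
    a=.35-phi; return np.array([.07,r*np.cos(a),.11+r*np.sin(a)])
def stand2w(q,P):
    P=np.atleast_2d(P); return R.from_euler('z',q[2]).apply(P)+[q[0],q[1],0]
E
cat > fit.py <<'E'
from h import *
m=1e-3
T=[([110,90,12],(118,58)),([110,-90,12],(450,98)),([-90,90,12],(75,425)),([-90,-90,12],(415,466))]
T=[(np.array(a)*m,b) for a,b in T]+[(carr([0,.082,.17],.5),(80,360)),(carr([0,-.082,.17],.5),(468,407)),(carr(kick(0),.5),(53,196))]
S=[([110,-90,12],(30,460)),([110,90,12],(303,562)),([-90,90,12],(427,285))]
S=[(np.array(a)*m,b) for a,b in S]+[(carr([0,-.082,.17],.5),(133,60)),(carr([0,.082,.17],.5),(420,146)),(carr(kick(0),.5),(408,248))]
ct,cs=cam("top"),cam("scene")
A=np.array([a for a,_ in T]);B=np.array([b for _,b in T])/5+[265-.4,145-.4]
C=np.array([a for a,_ in S]);D=np.array([b for _,b in S])/5+[165-.4,150-.4]
def res(q,w=(1,1)):
    return np.r_[w[0]*(proj(ct,stand2w(q,A))-B).ravel(),w[1]*(proj(cs,stand2w(q,C))-D).ravel()]
for w in((1,1),(1,0),(0,1)):
    r=least_squares(res,[.45,0,0],args=(w,)); print(w,r.x.round(4)); print(res(r.x).reshape(-1,2).round(1).tolist())
E
python3 fit.py
```

```text
(1, 1) [ 0.5772 -0.1042 -0.1442]
[[-0.4, -0.8], [0.1, -0.9], [-0.8, -0.7], [-0.0, -0.4], [2.8, -0.0], [-3.1, -0.6], [-0.2, -0.3], [0.2, -1.1], [0.3, -1.9], [-0.7, -1.5], [2.4, 0.0], [-2.8, -0.3], [-0.2, -0.4]]
(1, 0) [ 0.5758 -0.1047 -0.1442]
[[-0.2, -0.3], [0.4, -0.4], [-0.6, -0.2], [0.2, 0.1], [3.0, 0.5], [-2.8, -0.1], [0.1, 0.2], [0.2, -1.6], [0.3, -2.4], [-0.8, -1.8], [2.3, -0.4], [-2.9, -0.7], [-0.2, -0.9]]
(0, 1) [ 0.5801 -0.1031 -0.1429]
[[-0.9, -1.8], [-0.4, -2.0], [-1.2, -1.8], [-0.5, -1.6], [2.3, -1.2], [-3.6, -1.9], [-0.7, -1.5], [0.3, -0.1], [0.5, -1.0], [-0.6, -0.6], [2.4, 0.9], [-2.6, 0.6], [0.0, 0.5]]
```

```bash
sed -i 's/carr(\[0,.082,.17\]/carr([0,.0895,.17]/;s/carr(\[0,-.082,.17\]/carr([0,-.0895,.17]/' fit.py; sed -i 's/carr(\[0,.082,.17\]/carr([0,.0895,.17]/g;s/carr(\[0,-.082,.17\]/carr([0,-.0895,.17]/g' fit.py; python3 fit.py
cat >> h.py <<'E'
Q=np.array([.577,-.104,-.144])
def toolR(tilt=0): # tool x=stand y, y=stand x, z down; tilt: aligned with carrier lean
    B=np.array([[0,1,0],[1,0,0],[0,0,-1]]).T
    return R.from_euler('z',Q[2])*R.from_euler('y',-tilt)*R.from_matrix(B)
def plan(p,Rc,pg,Rg,n):
    rv=(Rc.inv()*Rg).as_rotvec()
    k=max(n,1); out=[]
    st=(pg-p)/k
    for i in range(k):
        f=Rc*R.from_rotvec(rv*i/k)
        out.append([(f.inv().apply(st)/.025).round(2).tolist(),(rv/k/np.radians(6)).round(2).tolist()])
    return out
def sim(p,Rc,rows):
    for r in rows:
        p=p+Rc.apply(np.array(r[0])*.025); Rc=Rc*R.from_rotvec(np.array(r[1])*np.radians(6))
    return p,Rc
def cur():
    from cell import monitor
    s=monitor.read_state(); return s,s["position"],R.from_rotvec(s["eef_rot"])
def tostand(p): return R.from_euler('z',-Q[2]).apply(np.asarray(p)-[Q[0],Q[1],0])
E
python3 - <<'E'
from h import *
from cell import env
print("tips",env.tcp_to_tips)
s,p,Rc=cur()
# leg touching path
for phi in np.arange(0,1.5,.15):
    a=.35-phi
    P=kick(phi,.09)+.006*np.array([0,-np.sin(a),np.cos(a)])
    print(round(phi,2),carr(P,.5).round(4), "leg dir",round(a,2))
print("foot",carr(kick(0),.5).round(4))
# pre pose: stand (-.004,.085,tip .235)
pg=stand2w(Q,[-.004,.085,.248])[0]; print("goal",pg)
rel=(Rc.inv()*toolR()); print("turn units",np.degrees(rel.as_rotvec())/6)
for r in plan(p,Rc,pg,toolR(),24): print(r)
E
```

```text
(1, 1) [ 0.5772 -0.1042 -0.1445]
[[-0.4, -0.8], [0.2, -0.9], [-0.8, -0.7], [-0.0, -0.4], [-0.5, -0.4], [0.2, -0.2], [-0.1, -0.3], [0.2, -1.1], [0.3, -1.9], [-0.7, -1.4], [0.0, -0.7], [-0.3, 0.5], [-0.2, -0.4]]
(1, 0) [ 0.5759 -0.1047 -0.1441]
[[-0.2, -0.3], [0.3, -0.4], [-0.6, -0.2], [0.2, 0.1], [-0.3, 0.1], [0.5, 0.3], [0.1, 0.2], [0.2, -1.5], [0.3, -2.4], [-0.8, -1.8], [-0.0, -1.1], [-0.4, 0.1], [-0.2, -0.9]]
(0, 1) [ 0.5799 -0.1032 -0.1442]
[[-0.8, -1.7], [-0.3, -1.9], [-1.2, -1.8], [-0.5, -1.5], [-1.0, -1.6], [-0.3, -1.4], [-0.6, -1.5], [0.3, -0.2], [0.4, -1.0], [-0.6, -0.7], [0.1, 0.1], [-0.2, 1.3], [-0.0, 0.5]]
tips 0.017
0.0 [-0.0088  0.0825  0.1921] leg dir 0.35
0.15 [-0.0027  0.087   0.1809] leg dir 0.2
0.3 [0.0037 0.0896 0.1693] leg dir 0.05
0.45 [0.0101 0.0901 0.1574] leg dir -0.1
0.6 [0.0166 0.0887 0.1457] leg dir -0.25
0.75 [0.0228 0.0852 0.1342] leg dir -0.4
0.9 [0.0288 0.0799 0.1233] leg dir -0.55
1.05 [0.0343 0.0727 0.1132] leg dir -0.7
1.2 [0.0392 0.0639 0.1042] leg dir -0.85
1.35 [0.0434 0.0537 0.0965] leg dir -1.0
foot [-0.0105  0.1099  0.1953]
goal [ 0.58523914 -0
[... 369 characters left out ...]
]
[[-1.05, -0.15, -0.0], [-0.0, 0.0, 0.53]]
[[-1.05, -0.09, -0.0], [-0.0, 0.0, 0.53]]
[[-1.06, -0.03, -0.0], [-0.0, 0.0, 0.53]]
[[-1.06, 0.03, -0.0], [-0.0, 0.0, 0.53]]
[[-1.05, 0.08, -0.0], [-0.0, 0.0, 0.53]]
[[-1.05, 0.14, -0.0], [-0.0, 0.0, 0.53]]
[[-1.04, 0.2, -0.0], [-0.0, 0.0, 0.53]]
[[-1.02, 0.26, -0.0], [-0.0, 0.0, 0.53]]
[[-1.01, 0.31, -0.0], [-0.0, 0.0, 0.53]]
[[-0.99, 0.37, -0.0], [-0.0, 0.0, 0.53]]
[[-0.97, 0.42, -0.0], [-0.0, 0.0, 0.53]]
[[-0.94, 0.47, -0.0], [-0.0, 0.0, 0.53]]
[[-0.92, 0.52, -0.0], [-0.0, 0.0, 0.53]]
[[-0.89, 0.57, -0.0], [-0.0, 0.0, 0.53]]
[[-0.85, 0.62, -0.0], [-0.0, 0.0, 0.53]]
[[-0.82, 0.67, -0.0], [-0.0, 0.0, 0.53]]
[[-0.78, 0.71, -0.0], [-0.0, 0.0, 0.53]]
```

Fit is good (under 1 px mostly, so about 2 mm). Moving toward a point above the leg.

>>> {"name": "apply_moves", "arguments": {
  "series": [
    [[-0.9,-0.5,0],[0,0,0.55],0],
    [[-0.95,-0.5,0],[0,0,0.55],0],
    [[-0.95,-0.4,0],[0,0,0.55],0],
    [[-1,-0.35,0],[0,0,0.55],0],
    [[-1,-0.3,0],[0,0,0.55],0],
    [[-1,-0.25,0],[0,0,0.55],0],
    [[-1,-0.2,0],[0,0,0.55],0],
    [[-1,-0.15,0],[0,0,0.55],0],
    [[-1,-0.1,0],[0,0,0.55],0],
    [[-1,0,0],[0,0,0.55],0]
  ]
}}

```text
t: 0.93
position: [0.357, 0.2781, 0.2481]
eef_rot: [-1.468, -2.777, 0.001]
force: [-0.2, 1.8, -0.8]
gripper_width: 0.001
```

>>> {"name": "apply_moves", "arguments": {
  "series": [
    [[-1,0,0],[0,0,0.55],0],
    [[-1,0.1,0],[0,0,0.55],0],
    [[-1,0.15,0],[0,0,0.55],0],
    [[-1,0.2,0],[0,0,0.55],0],
    [[-1,0.25,0],[0,0,0.55],0],
    [[-1,0.3,0],[0,0,0.55],0],
    [[-1,0.35,0],[0,0,0.55],0],
    [[-0.95,0.4,0],[0,0,0.55],0]
  ]
}}

```text
t: 1.6
position: [0.4753, 0.1105, 0.2481]
eef_rot: [-2.064, -2.368, 0.001]
force: [0.1, 0.1, -0.2]
gripper_width: 0.003
```

```bash
python3 - <<'E'
from h import *
s,p,Rc=cur(); print(s["t"],p,s["force"],s["gripper_width"],tostand(p))
pg=stand2w(Q,[-.004,.085,.230])[0]
print((Rc.inv()*toolR()).as_rotvec()/np.radians(6))
for r in plan(p,Rc,pg,toolR(),7): print(r)
E
```

```text
1.6 [0.47525153 0.11048348 0.24807508] [ 0.06275974  0.09220914 -0.23459119] 0.003030980274465828 [-0.13147436  0.19766236  0.24807508]
[-4.46601281e-03  4.28971139e-04  2.68635591e+00]
[[-0.82, 0.52, 0.1], [-0.0, 0.0, 0.38]]
[[-0.8, 0.55, 0.1], [-0.0, 0.0, 0.38]]
[[-0.78, 0.59, 0.1], [-0.0, 0.0, 0.38]]
[[-0.75, 0.62, 0.1], [-0.0, 0.0, 0.38]]
[[-0.73, 0.65, 0.1], [-0.0, 0.0, 0.38]]
[[-0.7, 0.67, 0.1], [-0.0, 0.0, 0.38]]
[[-0.67, 0.7, 0.1], [-0.0, 0.0, 0.38]]
```

>>> {"name": "apply_moves", "arguments": {
  "series": [
    [[-0.8,0.5,0],[0,0,0.4],0],
    [[-0.8,0.55,0],[0,0,0.4],0],
    [[-0.8,0.6,0],[0,0,0.4],0],
    [[-0.75,0.6,0.1],[0,0,0.4],0],
    [[-0.75,0.65,0.2],[0,0,0.4],0],
    [[-0.7,0.7,0.2],[0,0,0.35],0],
    [[-0.65,0.7,0.2],[0,0,0.35],0],
    [[0,0,0],[0,0,0],0],
    [[0,0,0],[0,0,0],0]
  ]
}}

```text
t: 2.35
position: [0.5848, -0.0191, 0.2299]
eef_rot: [-2.374, -2.055, 0.002]
force: [0.6, -0.2, -1.0]
gripper_width: -0.003
```

```bash
cat > look.py <<'E'
import sys
from h import *
from cell import vision
f=sys.argv[1]
for n,(x0,y0,w,h) in {"top":(255,135,120,115),"scene":(155,110,120,155)}.items():
    d=vision.camera(n); np.savez(f"pics/{n}{f}.npz",**d)
    im=np.ascontiguousarray(d["img"][:,:,::-1]); s=5 if n=="top" else 3.8
    c=cv2.resize(im[y0:y0+h,x0:x0+w],None,fx=s,fy=s,interpolation=cv2.INTER_CUBIC)
    if n=="top": A=c
    else: B=c
H=max(A.shape[0],B.shape[0]); f2=lambda c:cv2.copyMakeBorder(c,0,H-c.shape[0],0,0,cv2.BORDER_CONSTANT)
o=np.hstack([f2(A),f2(B)]); k=min(1,800/o.shape[1],600/o.shape[0]); cv2.imwrite(f"pics/v{f}.png",cv2.resize(o,None,fx=k,fy=k)); print(k)
s,p,Rc=cur(); print(round(s["t"],2),p.round(4),s["force"].round(1),round(s["gripper_width"],3),"stand",tostand(p).round(4),"turn left",((Rc.inv()*toolR()).as_rotvec()/np.radians(6)).round(2))
E
python3 look.py 1
```

```text
0.7575757575757576
2.45 [ 0.5843 -0.018   0.2307] [ 0.  -0.3 -0.4] 0.001 stand [-0.0052  0.0861  0.2307] turn left [-0.01 -0.    0.02]
```

View pics/v1.png

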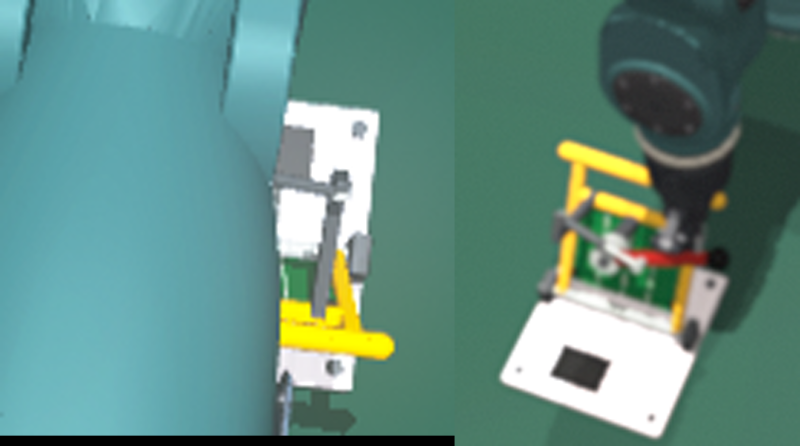

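The tool tip is in place over the outer half of the leg. In the scene half of the view the tip is at (672,240) and the red bar runs (625,257)–(718,257). Now pushing down along the carrier's plane.

>>> {"name": "apply_moves", "arguments": {
  "series": [
    [[0,0,0.3],[0,0,0],0],
    [[0,0,0.3],[0,0,0],0],
    [[0,0.15,0.3],[0,0,0],0],
    [[0,0.15,0.3],[0,0,0],0],
    [[0,0.15,0.3],[0,0,0],0],
    [[0,0.15,0.3],[0,0,0],0]
  ]
}}

```text
t: 2.95
position: [0.6, -0.0204, 0.185]
eef_rot: [-2.374, -2.058, -0.0]
force: [0.4, 1.7, 3.1]
gripper_width: -0.002
```

```bash
python3 look.py 2
```

```text
0.7575757575757576
3.05 [ 0.5998 -0.0206  0.1842] [1.7 0.8 2.1] 0.001 stand [0.0106 0.0859 0.1842] turn left [-0.01  0.    0.01]
```

View pics/v2.png

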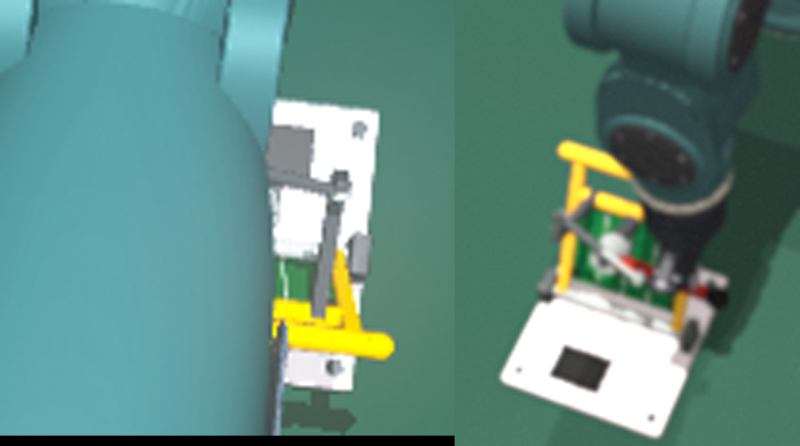

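The leg is turning: the ball moved from (718,257) to (720,298), with about 3 N of force. Continuing.

>>> {"name": "apply_moves", "arguments": {
  "series": [
    [[0,0.15,0.3],[0,0,0],0],
    [[0,0.15,0.3],[0,0,0],0],
    [[-0.1,0.15,0.3],[0,0,0],0],
    [[-0.1,0.15,0.3],[0,0,0],0],
    [[-0.1,0.15,0.3],[0,0,0],0],
    [[-0.15,0.15,0.3],[0,0,0],0],
    [[-0.15,0.15,0.3],[0,0,0],0]
  ]
}}

```text
t: 3.63
position: [0.6234, -0.0396, 0.1322]
eef_rot: [-2.374, -2.057, 0.001]
force: [0.4, 0.1, -0.7]
gripper_width: -0.002
```

```bash
python3 look.py 3
```

```text
0.7575757575757576
3.73 [ 0.623  -0.0398  0.1315] [0.1 0.6 0.6] 0.001 stand [0.0363 0.0702 0.1315] turn left [-0.02  0.    0.01]
```

View pics/v3.png

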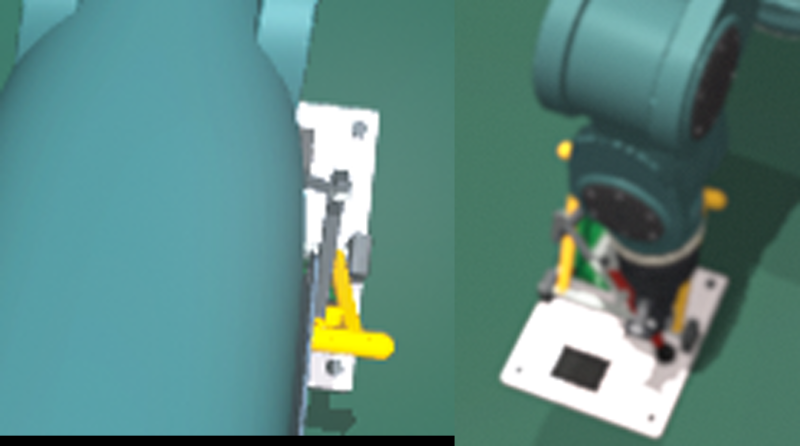

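The leg now slants down to its ball at (662,350), and the force is about 0, so it is near its centre. Pushing on, mostly sideways to -y.

>>> {"name": "apply_moves", "arguments": {
  "series": [
    [[-0.25,0.1,0.2],[0,0,0],0],
    [[-0.3,0.1,0.2],[0,0,0],0],
    [[-0.3,0.1,0.15],[0,0,0],0],
    [[-0.3,0.05,0.1],[0,0,0],0],
    [[0,0,0],[0,0,0],0],
    [[0,0,0],[0,0,0],0]
  ]
}}

```text
t: 4.23
position: [0.6279, -0.0694, 0.117]
eef_rot: [-2.375, -2.056, 0.0]
force: [-0.9, -0.7, 1.0]
gripper_width: -0.001
```

```bash
python3 look.py 4
```

```text
0.7575757575757576
4.33 [ 0.6279 -0.0687  0.1172] [-0.1 -0.4  0.1] 0.001 stand [0.0454 0.0422 0.1172] turn left [ 0.   -0.    0.01]
```

View pics/v4.png

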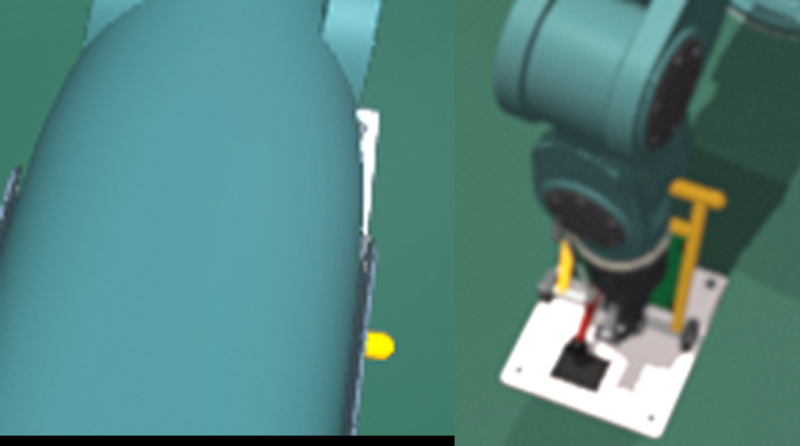

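It snapped down: the red leg is vertical, its ball is at (582,345) right over the pad, and there is no contact force left. Backing out and up.

>>> {"name": "apply_moves", "arguments": {
  "series": [
    [[0.5,0,-0.3],[0,0,0],0],
    [[0.5,0,-0.7],[0,0,0],0],
    [[0.2,0,-1],[0,0,0],0],
    [[0,0,-1],[0,0,0],0],
    [[0,0,-1],[0,0,0],0],
    [[0,0,-1],[0,0,0],0],
    [[0,0,-0.8],[0,0,0],0]
  ]
}}

```text
t: 4.92
position: [0.6323, -0.0379, 0.2648]
eef_rot: [2.372, 2.058, 0.002]
force: [-0.1, 0.2, 0.5]
gripper_width: 0.0
```

```bash
python3 look.py 5; python3 - <<'E'
from h import *
s,p,Rc=cur()
ax=np.array([np.sin(.5),0,-np.cos(.5)])
rail=carr([0,.01,.17],.5)
pg=stand2w(Q,rail-ax*.075)[0]
for r in plan(p,Rc,pg,toolR(.5),9): print(r)
E
```

```text
0.7575757575757576
5.02 [ 0.6332 -0.0382  0.266 ] [-0.4 -0.   0.4] 0.003 stand [0.0462 0.0732 0.266 ] turn left [0.05 0.   0.02]
[[-0.28, -0.73, 0.09], [-0.52, -0.0, 0.0]]
[[-0.28, -0.73, 0.05], [-0.52, -0.0, 0.0]]
[[-0.28, -0.73, 0.01], [-0.52, -0.0, 0.0]]
[[-0.28, -0.73, -0.03], [-0.52, -0.0, 0.0]]
[[-0.28, -0.73, -0.07], [-0.52, -0.0, 0.0]]
[[-0.28, -0.73, -0.11], [-0.52, -0.0, 0.0]]
[[-0.28, -0.72, -0.15], [-0.52, -0.0, 0.0]]
[[-0.28, -0.71, -0.19], [-0.52, -0.0, 0.0]]
[[-0.28, -0.7, -0.23], [-0.52, -0.0, 0.0]]
```

View pics/v5.png

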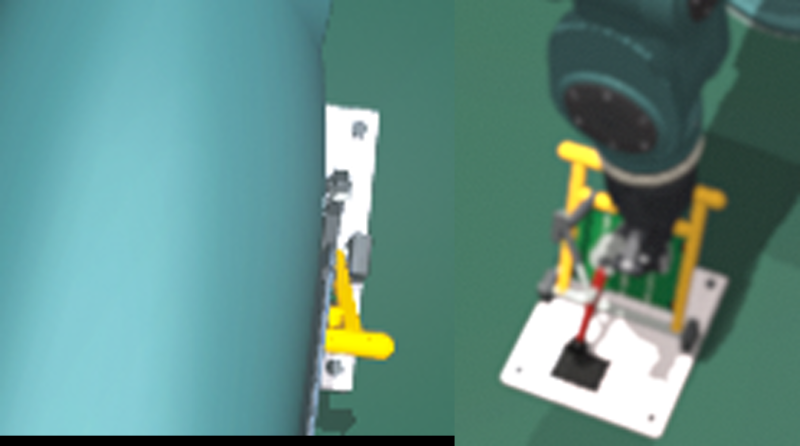

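The kickstand is down (leg from (603,265) to its ball at (580,348)), and the carrier is still at its forward stop. Moving to the pre-grasp, aligned with the carrier's lean.

>>> {"name": "apply_moves", "arguments": {
  "series": [
    [[-0.3,-0.75,0.1],[-0.5,0,0],0.3],
    [[-0.3,-0.75,0.05],[-0.5,0,0],0.6],
    [[-0.3,-0.75,0],[-0.5,0,0],0.6],
    [[-0.3,-0.7,0],[-0.55,0,0],0.6],
    [[-0.3,-0.7,-0.1],[-0.55,0,0],0.6],
    [[-0.3,-0.7,-0.1],[-0.55,0,0],0.6],
    [[-0.3,-0.7,-0.15],[-0.55,0,0],0.6],
    [[-0.25,-0.7,-0.2],[-0.55,0,0],0.6],
    [[-0.2,-0.7,-0.25],[-0.55,0,0],0.6],
    [[0,0,0],[0,0,0],0.6]
  ]
}}

```text
t: 5.85
position: [0.4567, -0.0771, 0.2406]
eef_rot: [2.06, 1.785, 0.459]
force: [0.4, -0.1, 0.4]
gripper_width: 0.6
```

```bash
python3 look.py 6; python3 - <<'E'
from h import *
s,p,Rc=cur()
rail=carr([0,.01,.17],.5)
for d in(.0,):
    pg=stand2w(Q,rail)[0]
    print("to rail, units",Rc.inv().apply(pg-p)/.025,"turn",((Rc.inv()*toolR(.5)).as_rotvec()/np.radians(6)).round(2), s["joint_positions"].round(2))
E
```

```text
0.7575757575757576
5.95 [ 0.4609 -0.0784  0.2431] [ 0.9 -0.6  0.4] 0.602 stand [-0.1185  0.0086  0.2431] turn left [ 4.8  -0.    0.01]
to rail, units [0.05240648 0.06552075 2.95303966] turn [ 0.03 -0.01  0.01] [-0.42 -0.15 -0.65  0.58  0.13  1.33]
```

View pics/v6.png

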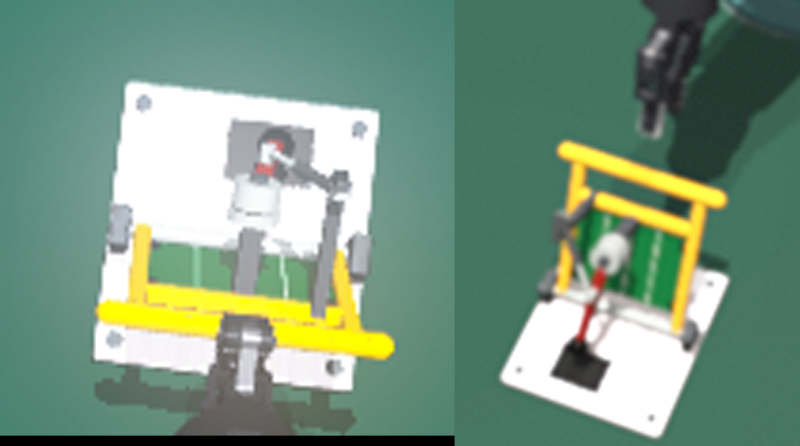

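The pre-grasp is good: the fingers stand over the middle of the rail (top half of the view at (245,335)), and the leg is down onto the pad side. Moving in 74 mm along the tool axis.

>>> {"name": "apply_moves", "arguments": {
  "series": [
    [[0.05,0.05,0.6],[0,0,0],0.6],
    [[0,0,0.6],[0,0,0],0.6],
    [[0,0,0.6],[0,0,0],0.6],
    [[0,0,0.6],[0,0,0],0.6],
    [[0,0,0.55],[0,0,0],0.6],
    [[0,0,0],[0,0,0],0.6],
    [[0,0,0],[0,0,0],0.6]
  ]
}}

```text
t: 6.53
position: [0.499, -0.0827, 0.1787]
eef_rot: [2.06, 1.787, 0.458]
force: [0.2, -1.1, -0.1]
gripper_width: 0.597
```

```bash
python3 look.py 7; python3 - <<'E'
from h import *
s,p,Rc=cur()
pg=stand2w(Q,carr([0,.01,.17],.5))[0]
print("to rail, units",Rc.inv().apply(pg-p)/.025)
E
```

```text
0.7575757575757576
6.63 [ 0.4989 -0.0829  0.1798] [0.5 0.5 0.1] 0.6 stand [-0.0803  0.0097  0.1798] turn left [ 4.8  -0.    0.02]
to rail, units [ 0.01401925 -0.05331832 -0.0033331 ]
```

View pics/v7.png

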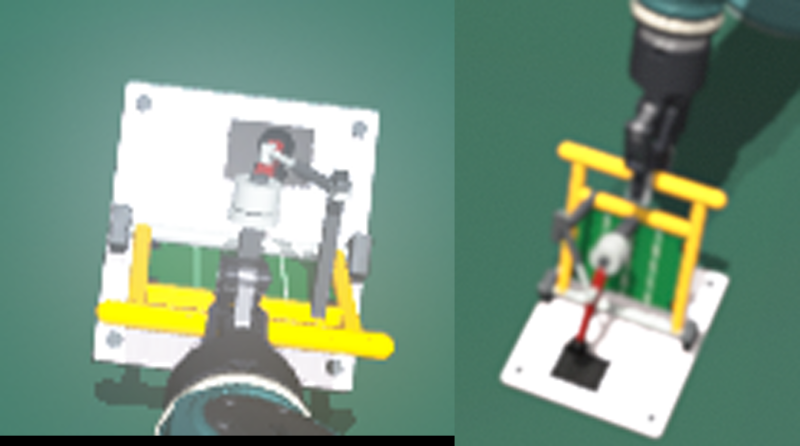

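The fingers straddle the rail: in the scene half one finger passes behind it at (640,185). Closing.

>>> {"name": "apply_moves", "arguments": {
  "series": [
    [[0,0,0],[0,0,0],0.3],
    [[0,0,0],[0,0,0],0],
    [[0,0,0],[0,0,0],0],
    [[0,0,0],[0,0,0],0],
    [[0,0,0],[0,0,0],0],
    [[0,0,0],[0,0,0],0]
  ]
}}

```text
t: 7.13
position: [0.4988, -0.0831, 0.18]
eef_rot: [2.058, 1.784, 0.46]
force: [-2.7, 0.9, 7.0]
gripper_width: 0.166
```

```bash
python3 look.py 8; python3 - <<'E'
from h import *
s,p,Rc=cur()
# simulate: 4 rows at 6deg + smaller; TCP ~ rail
q=tostand(p); print(q, "lean est", np.arctan2(-q[0],q[2]-.03), "r",np.hypot(q[0],q[2]-.03))
E
```

```text
0.7575757575757576
7.23 [ 0.4988 -0.0831  0.18  ] [-3.   1.3  7.5] 0.158 stand [-0.0804  0.0094  0.18  ] turn left [ 4.82 -0.    0.01]
[-0.08042149  0.00942009  0.17998147] lean est 0.4921938583462806 r 0.1701824237069114
```

View pics/v8.png

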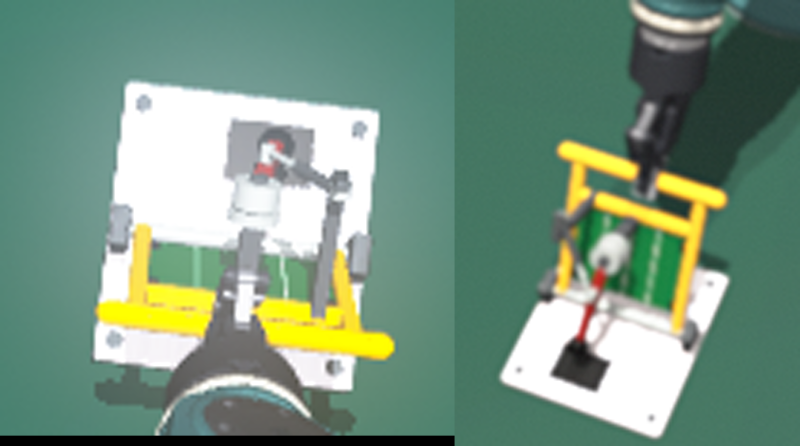

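Gripped at 13 mm measured width, on the 16 mm bar. Swinging the carrier up along its arc about the hinge.

>>> {"name": "apply_moves", "arguments": {
  "series": [
    [[0,0.355,0.01],[0.5,0,0],0],
    [[0,0.355,0.01],[0.5,0,0],0],
    [[0,0.355,0.01],[0.5,0,0],0],
    [[0,0.355,0.01],[0.5,0,0],0],
    [[0,0,0],[0,0,0],0]
  ]
}}

```text
t: 7.65
position: [0.5335, -0.0883, 0.1944]
eef_rot: [2.196, 1.904, 0.281]
force: [-8.5, 2.4, 19.8]
gripper_width: 0.161
```

```bash
cat > st.py <<'E'
from h import *
s,p,Rc=cur(); q=tostand(p); Fs=R.from_euler('z',-Q[2]).apply(s["force"])
print(round(s["t"],2),q.round(4),"lean",np.arctan2(-q[0],q[2]-.03).round(4),"r",np.hypot(q[0],q[2]-.03).round(4),"Fstand",Fs.round(2),"M",s["moment"].round(2),"turn left",((Rc.inv()*toolR()).as_rotvec()/np.radians(6)).round(2),"g",s["gripper_width"].round(3))
E
python3 st.py
```

```text
Traceback (most recent call last):
  File "st.py", line 3, in <module>
    print(round(s["t"],2),q.round(4),"lean",np.arctan2(-q[0],q[2]-.03).round(4),"r",np.hypot(q[0],q[2]-.03).round(4),"Fstand",Fs.round(2),"M",s["moment"].round(2),"turn left",((Rc.inv()*toolR()).as_rotvec()/np.radians(6)).round(2),"g",s["gripper_width"].round(3))
                                                                                                                                                                                                                                           ^^^^^^^^^^^^^^^^^^^^^^^^
AttributeError: 'float' object has no attribute 'round'
```

```bash
sed -i 's/s\["gripper_width"\].round(3)/round(s["gripper_width"],3)/' st.py; python3 st.py
```

```text
7.65 [-0.0453  0.0093  0.1944] lean 0.2689 r 0.1705 Fstand [-8.72  1.19 19.8 ] M [ 0.11  0.82 -0.1 ] turn left [ 2.8  -0.    0.02] g 0.161
```

Mostly radial force (20 N): the commanded radius is a touch short. Easing outward by about 1 mm while going on slowly.

>>> {"name": "apply_moves", "arguments": {
  "series": [
    [[0,0,-0.05],[0,0,0],0],
    [[0,0.35,0],[0.5,0,0],0],
    [[0,0,0],[0,0,0],0]
  ]
}}

```text
t: 7.9
position: [0.5392, -0.0891, 0.1961]
eef_rot: [2.232, 1.934, 0.231]
force: [-2.2, -0.9, -0.9]
gripper_width: 0.16
```

```bash
python3 st.py
```

```text
7.9 [-0.0395  0.0093  0.1961] lean 0.2335 r 0.1707 Fstand [-2.05 -1.19 -0.91] M [-0.26  0.56 -0.1 ] turn left [ 2.27 -0.    0.01] g 0.16
```

>>> {"name": "apply_moves", "arguments": {
  "series": [
    [[0,0.35,0],[0.5,0,0],0],
    [[0,0.35,0],[0.5,0,0],0],
    [[0,0.35,0],[0.5,0,0],0],
    [[0,0,0],[0,0,0],0],
    [[0,0,0],[0,0,0],0]
  ]
}}

```text
t: 8.32
position: [0.5643, -0.0928, 0.2005]
eef_rot: [2.325, 2.015, 0.084]
force: [-0.4, -5.0, -10.3]
gripper_width: 0.164
```

```bash
python3 st.py; python3 look.py 9
```

```text
8.32 [-0.0142  0.0092  0.2005] lean 0.0832 r 0.1711 Fstand [  0.34  -4.99 -10.31] M [-0.92  0.05 -0.17] turn left [0.8  0.   0.01] g 0.164
0.7575757575757576
8.42 [ 0.563  -0.0926  0.2004] [  1.3  -6.  -15.8] 0.163 stand [-0.0154  0.0093  0.2004] turn left [0.8  0.01 0.01]
```

View pics/v9.png

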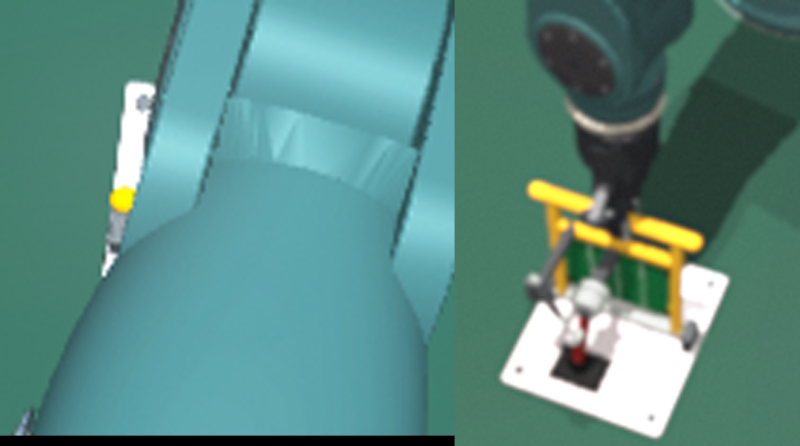

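Lean is about 0.085 and the ball is just above the pad at (578,362). A light outward pull is building up, so I ease it and go on in small steps.

>>> {"name": "apply_moves", "arguments": {
  "series": [
    [[0,0.2,0.04],[0.3,0,0],0],
    [[0,0.2,0.01],[0.25,0,0],0],
    [[0,0,0],[0,0,0],0],
    [[0,0,0],[0,0,0],0]
  ]
}}

```text
t: 8.75
position: [0.5738, -0.0942, 0.2011]
eef_rot: [2.358, 2.043, 0.028]
force: [-1.1, -5.2, -1.4]
gripper_width: 0.162
```

```bash
python3 st.py
```

```text
8.75 [-0.0046  0.0092  0.2011] lean 0.0266 r 0.1712 Fstand [-0.32 -5.26 -1.38] M [-1.11  0.07 -0.08] turn left [0.27 0.01 0.01] g 0.162
```

>>> {"name": "apply_moves", "arguments": {
  "series": [
    [[-0.02,0.1,0],[0.15,0,0],0],
    [[0,0.06,0],[0.1,0,0],0],
    [[0,0,0],[0,0,0],0],
    [[0,0,0],[0,0,0],0]
  ]
}}

```text
t: 9.08
position: [0.5779, -0.0949, 0.2012]
eef_rot: [2.373, 2.057, 0.001]
force: [-2.2, -2.1, 3.0]
gripper_width: 0.164
```

```bash
python3 st.py;  python3 look.py 10
```

```text
9.08 [-0.0004  0.0092  0.2012] lean 0.0025 r 0.1712 Fstand [-1.92 -2.39  3.01] M [-0.34  0.33 -0.06] turn left [0.01 0.   0.02] g 0.164
0.7575757575757576
9.18 [ 0.5779 -0.0949  0.2012] [-1.6 -1.5  3.8] 0.16 stand [-0.0004  0.0092  0.2012] turn left [0.01 0.   0.02]
```

View pics/v10.png

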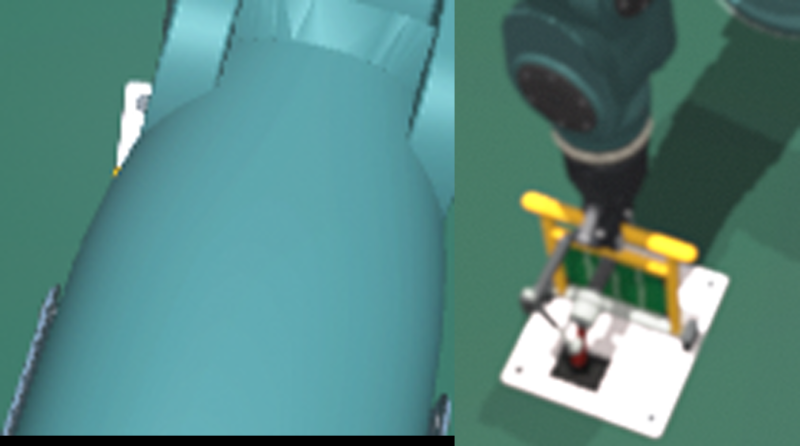

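Ball is at the pad (578,362), lean ≈ 0.00 ± 0.01. Now I feel for the pad in 1 mm steps, watching the tangential force.

>>> {"name": "apply_moves", "arguments": {
  "series": [
    [[0,0.04,0],[0,0,0],0],
    [[0,0,0],[0,0,0],0],
    [[0,0,0],[0,0,0],0]
  ]
}}

```text
t: 9.43
position: [0.5786, -0.095, 0.2012]
eef_rot: [2.374, 2.058, -0.0]
force: [-6.2, -1.3, 7.3]
gripper_width: 0.167
```

```bash
python3 st.py
```

```text
9.43 [0.0003 0.0092 0.2012] lean -0.0019 r 0.1712 Fstand [-5.94 -2.21  7.3 ] M [-0.22  1.02 -0.04] turn left [-0.    0.    0.02] g 0.167
```

>>> {"name": "apply_moves", "arguments": {
  "series": [
    [[0,0.04,0],[0,0,0],0],
    [[0,0,0],[0,0,0],0],
    [[0,0,0],[0,0,0],0]
  ]
}}

```text
t: 9.68
position: [0.5791, -0.095, 0.2012]
eef_rot: [-2.373, -2.057, 0.001]
force: [-10.5, -0.9, 9.5]
gripper_width: 0.16
```

```bash
python3 st.py
```

```text
9.68 [0.0008 0.0092 0.2012] lean -0.0047 r 0.1712 Fstand [-10.25  -2.43   9.48] M [-0.19  1.76 -0.05] turn left [-0.01  0.    0.01] g 0.16
```

The force is climbing about 4 N per mm while the carrier hardly moves, so the foot is bearing on the pad. One more step for margin, then check that it is steady.

>>> {"name": "apply_moves", "arguments": {
  "series": [
    [[0,0.04,0],[0,0,0],0],
    [[0,0,0],[0,0,0],0],
    [[0,0,0],[0,0,0],0],
    [[0,0,0],[0,0,0],0],
    [[0,0,0],[0,0,0],0],
    [[0,0,0],[0,0,0],0]
  ]
}}

```text
t: 10.18
position: [0.5796, -0.0951, 0.2012]
eef_rot: [-2.373, -2.057, 0.002]
force: [-13.7, -0.8, 12.1]
gripper_width: 0.16
```

```bash
python3 st.py;  python3 look.py 11; python3 st.py
```

```text
10.18 [0.0013 0.0092 0.2012] lean -0.0073 r 0.1712 Fstand [-13.44  -2.77  12.06] M [-0.16  2.48 -0.07] turn left [-0.02  0.    0.01] g 0.16
0.7575757575757576
10.28 [ 0.5796 -0.0951  0.2012] [-13.7  -1.3  13.3] 0.162 stand [0.0012 0.0092 0.2012] turn left [-0.02  0.    0.01]
10.28 [0.0012 0.0092 0.2012] lean -0.0073 r 0.1712 Fstand [-13.35  -3.23  13.28] M [-0.1   2.45 -0.07] turn left [-0.02  0.    0.01] g 0.162
```

View pics/v11.png

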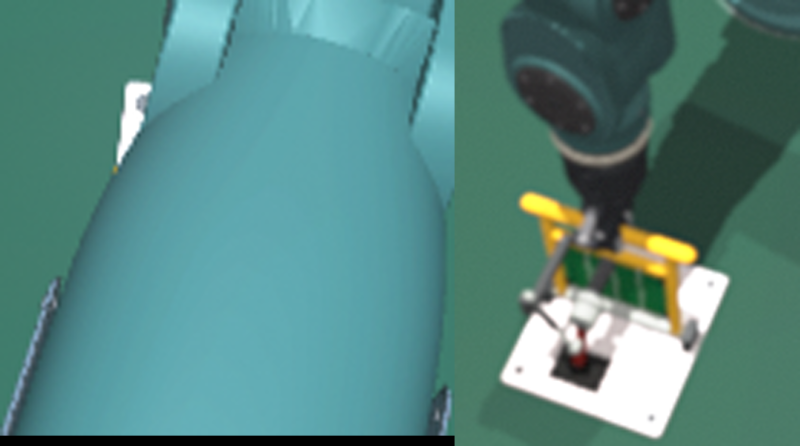

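```bash
python3 - <<'E'
from h import *
c=cam("scene","11"); k=3.8*.7576
for th in(.05,0,-.05):
    P=[carr([0,-.0895,.17],th),carr([0,.0895,.17],th),carr(kick(2.06),th)]
    u=proj(c,stand2w(Q,P)); print(th,u.round(1).tolist(), ((u-[155,110]+.5)*k+[454.5,0]).round(0).tolist())
d=np.load("pics/scene11.npz")["img"][:,:,::-1]
x0,y0=170,150; cr=cv2.resize(d[y0:y0+100,x0:x0+90],None,fx=6,fy=6,interpolation=cv2.INTER_CUBIC)
cv2.imwrite("pics/s11c.png",cr)
E
```

```text
0.05 [[179.7, 176.7], [238.9, 196.2], [197.9, 234.9]] [[527.0, 193.0], [698.0, 250.0], [580.0, 361.0]]
0 [[178.4, 179.0], [237.8, 198.7], [198.1, 235.4]] [[523.0, 200.0], [694.0, 257.0], [580.0, 362.0]]
-0.05 [[177.1, 181.5], [236.6, 201.3], [198.2, 235.8]] [[520.0, 207.0], [691.0, 264.0], [580.0, 364.0]]
```

View pics/s11c.png

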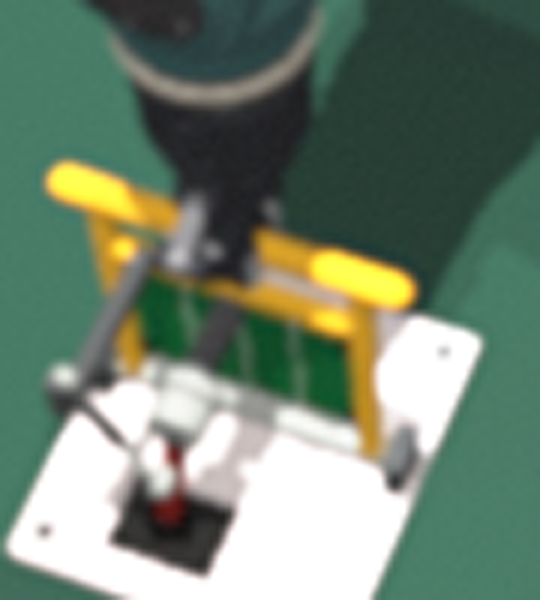

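The enlarged view puts the rail ends at (178,180) and (239,198) px, which match the projection for lean 0. The leg's foot is at (198,235), as predicted for fully down and on the pad. Forces are steady, so I'm handing in.

```bash
python3 st.py; python3 -c "
from cell import job; print(job.job_done())"
```

```text
10.28 [0.0012 0.0092 0.2012] lean -0.0073 r 0.1712 Fstand [-13.35  -3.23  13.28] M [-0.1   2.45 -0.07] turn left [-0.02  0.    0.01] g 0.162
the job is handed in; nothing more can be done
None
```

I finished the task and handed it in at 10.3 s of the allowed 42 s; no verdict was reported.

**What I did:**
- With shut fingers I pushed the red leg past its centre while the carrier lay at its forward stop. It snapped fully down.
- I then gripped the top rail, swung the carrier up along its arc and pressed the foot onto its pad. The gripper is still holding the rail.

**Last checks:**
- **Lean:** about -0.007 rad from the tool position, and about 0 from the scene picture.
- **Leg and foot:** the foot sits where the projection for fully down puts it, on the pad.
- **Force:** a steady 13 N back along the stand at the rail, where only 2 to 3 N is needed to hold it. That leaves at least about 10 N on the foot by my estimate, since the contact force itself cannot be read.
- **Side loads:** at the end there was also about 13 N vertically and 3 N sideways at the tool. A radial force reached about 20 N during the swing and was eased off, so all readings stayed well under the limits.
- **Bystanders:** the tool's path stayed well clear of the screwdriver and shells, but I did not measure their positions again at the end.

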